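# Relay in, then hold the pressure sensor down on the contact-test jig

## Task

Run a contact check on the test jig: first plug the white relay fully home into the jig's empty socket and let go of it, with the sensor still kept away from the ring. Then set the round steel pressure sensor upright in the jig's sprung ring and push it down until the ring is on its stops, so that the probe pins underneath meet the sensor. Finish while still holding the sensor pressed down, because the ring springs back up as soon as it is let go; leave the swab tub, the pin vial and the loupe where they are.

Things in the scene. Friction and masses are not known exactly. Their poses are not given: they have to be found in the camera images.
- jig: the fixed contact-test jig: a low grey instrument case 100 mm (its x) by 180 mm (its y) with a flat deck 40 mm above the bench; origin under its centre on the bench. The black relay socket stands on the deck 50 mm to its +y side of the centre, the sprung ring 40 mm to its -y side. To its left and behind (larger y) stands a measuring machine whose bar handles jut out 0.10 and 0.20 m above the bench; approach from above
- socket (a point): centre of the mouth of the relay socket (top face of the black block, 60 mm above the bench), axes as the jig. The hole is 20 mm along x by 28 mm along y and 15.5 mm deep: 1 mm of play on each side of the relay's plug
- relay_mid (a point): centre of the loose relay, half-way up (30 mm above its underside), z up, standing on its plug. White housing 28 mm (x) by 36 mm (y) by 46 mm high, over a black plug 18 mm (x) by 26 mm (y) by 14 mm long. Grasp the housing across its 28 mm. Fully home the housing rests on the socket's top face, so that this point is 16 mm above socket; it fits either way round (half a turn)
- sensor_mid (a point): centre of the loose pressure sensor, half-way up (40 mm above its underside), z up along its axis; 0.18 to 0.26 kg. Bottom to top: a round housing 46 mm across and 26 mm high with a bevelled foot, a plain neck 28 mm across and 42 mm high (from 26 to 68 mm above the underside; grasp here), a connector 14 mm across and 12 mm high
- ring_seat (a point): centre of the seat in the sprung ring, on which the sensor's underside comes to rest; moves with the ring. 66 mm above the bench when the ring is up, 56 mm when it is on its stops. The ring round it is 49 mm across inside (1.5 mm of play all round), widening to 52 mm in its top 2.5 mm, and rises 10 mm above the seat. The ring sits on a floating plate 80 mm square with a guide post at each corner; the post heads reach 75 mm above the bench
- ring (a joint): how far the sprung ring is pushed down, m: 0 up, 0.010 on its stops. It begins to yield at about 6 N and takes about 14 N on the stops (the weight of the sensor alone, about 2 N, does not move it); it springs back when released
- swab_tub: bystander: white tub with a blue cap, 47 mm across, 62 mm high, origin at its underside; leave it
- pin_vial: bystander: white vial with a red cap lying on the bench, 64 x 17 x 17 mm, origin under its centre; leave it
- loupe: bystander: black loupe, 37 mm across, 34 mm high, origin at its underside; leave it

How it is judged:
By the outcome, as a careful person would: the job done as asked, in the order asked, and still so for the second after the job is handed in, while the arm keeps its last pose, push and grip.
It also fails if it takes over 70 s, if anything falls off the work surface, if the arm or the gripper's body presses on something with over 40 N, if the wrist force passes 120 N, or if a joint passes its speed limit or range.

## Robot

A 6-joint arm with a two-finger parallel gripper is mounted at the origin on a cart in front of the work surface, level with it; the furniture and walls round the work are solid. World frame = base frame: x ahead of the robot, y to its left, z up, the work surface at z = 0. Lengths are in m, angles in rad, forces in N, time in s.
With the tool pointing down it reaches from about 0.225 to 0.875 m from the base axis. Payload 3.4 kg.
Tool frame: the origin (TCP) lies midway between the tips of the shut fingers; the grasp point (between the pads) lies 19 mm behind it (grasp_offset is the distance from the TCP to the grasp point, in m); z points along the fingers, y is the line along which they close (so a half turn about z gives the same grasp; the last joint's range is limited). The gripper opens to 85 mm and grips with 20 to 120 N. Pads are 22 mm wide; open, the fingers measure 114 mm over their backs; the gripper's body (76 mm by 85 mm) begins 54 mm behind the grasp point. The pads swing forward as they close: fully open they stand 13 mm farther back than shut.
Start: joints at [1.079, 0.276, 1.505, -0, 1.361, -0.121], TCP at [0.208, 0.536, 0.231] pointing down, gripper open.
Joint ranges: [-2.89, 2.89], [-0.75, 2.08], [0.22, 2.7], [-1.18, 4.32], [0.11, 2.71], [-2.7, 2.7]. Speed limits (rad/s): [2.57, 2.57, 3.14, 3.14, 3.14, 3.14].

## Interface

Orientations are given as a rotation vector (axis times angle).
In Python, from bench import * gives the robot as it stands. The module is installed in compiled form; this text tells all that it offers.
- The arm moves only by the tool servo_tool, never from a script. Its arguments are lists of equal length, an entry for each row: "angular": the turn, a rotation vector about the tool's x, y, z in rad, a list of three; "offset": the shift along the tool's x, y, z in mm, a list of three; "grip": the opening, from 0 (shut) to 1 (fully open). A call has 1 to 5 rows; each row is the pose to reach, as a shift and turn from the pose commanded when the call began, along the tool's axes at that moment; what a row does not reach only later rows make up. A row lasts 1/10 s, in which the tool goes at most 50 mm and 8.59 degrees, less where a joint would pass 70% of its speed; a pose out of reach is approached as far as the arm can. A call with a gripper value outside its range is refused whole. The fingers move at their own pace and stop on an object; "grip_force" is the grip in N (left out, the last holds). Time passes only in rows, so rows that repeat a pose let the fingers close. It gives the time, the measured TCP pose, the force, the opening and the grip force at its end, in the units of the state.
- get_state(): the state, without advancing time (a new reading comes with each control period).
- snapshot(name): name is "scene" or "top"; returns a dict with "color" (420x560x3 uint8, red, green, blue), "depth" (420x560 float32, m along the optical axis (not along the pixel's ray), 0 where there is no reading), "fovy" (degrees; the focal length in pixels is half the picture's height over the tangent of half this angle, whatever the lens; pixels are square), "cx", "cy" (the principal point, pixels), "pose" (4x4, takes a point from camera to world coordinates). Camera axes: x right, y down, z forward; pixel columns grow to the right and rows downward; lengths in m; the calibration is good to about 2 mm. A picture is of the moment at which its call begins.
- close_job(): hands the job in; it is judged then, once.
The state is a dict: "time_s": time; "qpos": joint angles; "qd": joint speeds; "joint_torque": joint torques, N m; "ee_pos": TCP position; "orientation": TCP orientation; "force": force on the tool from outside, world axes, zero at the start; "torque": the same for the moment, N m; "grip_width": opening from 0.0 (shut) to 1.0 (fully open); "grasp_force": force on a finger pad.
Only numpy, scipy, OpenCV 4.12 (cv2) and the standard library are available. Lean on these libraries where they do the work, as an engineer would, in place of code of your own. Each camera call takes 0.05 s, during which the arm holds its last target. There are 200 camera calls.

## Working session

There is one attempt and no reset: what is moved stays moved. The work goes in short steps, Python scripts to look and compute and a tool call to move; the robot and the scene stay as the last step left them, time stands still between calls to the robot, and variables do not carry over. Pictures are saved under pics/ and viewed, at most 10 in all, crops included, and the job is handed in when it is done.

Besides the shell and the picture viewer there is one more tool, called after ">>>" as name(argument=value, ...) on one line, values as JSON. servo_tool: Moves the arm, as the interface text tells. Its arguments: {"type":"object","properties":{"angular":{"type":"array"},"offset":{"type":"array"},"grip":{"type":"array"},"grip_force":{"type":"number"}},"required":["angular","offset","grip"]}

```bash
mkdir -p pics; cat > h.py <<'E'
from bench import *
import numpy as np, cv2
from scipy.spatial.transform import Rotation as R
def save(n,f):
    s=snapshot(n); cv2.imwrite('pics/'+f+'.png',s['color'][:,:,::-1]); np.savez('pics/'+f+'.npz',**s); return s
def cloud(s):
    h,w=s['depth'].shape; f=h/2/np.tan(np.radians(float(s['fovy']))/2)
    v,u=np.mgrid[:h,:w]; z=s['depth']
    p=np.stack([(u-s['cx'])/f*z,(v-s['cy'])/f*z,z],-1)
    return p@s['pose'][:3,:3].T+s['pose'][:3,3]
E
python3 - <<'E'
from h import *
for n in('scene','top'):
    s=save(n,n+'0'); print(n,s['fovy'],s['pose'].round(3).tolist())
st=get_state(); print(st)
print(R.from_rotvec(st['orientation']).as_matrix().round(3))
E
```

```text
scene 42.578393532612125 [[-0.057, 0.842, -0.536, 1.095], [0.998, 0.041, -0.042, -0.026], [-0.013, -0.538, -0.843, 0.856], [0.0, 0.0, 0.0, 1.0]]
top 43.752186153309566 [[-0.006, -0.991, 0.135, 0.468], [-1.0, 0.005, -0.009, -0.059], [0.008, -0.135, -0.991, 0.939], [0.0, 0.0, 0.0, 1.0]]
{'time_s': 0.1, 'qpos': array([ 1.07898742e+00,  2.76542382e-01,  1.50600383e+00, -1.08331574e-06,
        1.36072207e+00, -1.20978922e-01]), 'qd': array([-0.00012789, -0.00068592, -0.00159457, -0.00085089,  0.00047944,
        0.00056748]), 'joint_torque': array([ 1.24466776e-03, -4.17699945e+01, -2.46404600e+01,  1.89535172e-04,
        5.82377339e-03,  5.78336824e-06]), 'ee_pos': array([0.20814145, 0.53549516, 0.23052124]), 'orientation': array([-5.79072997e-01, -3.08724855e+00,  2.50959199e-03]), 'force': array([-0.1292275 , -0.2036325 , -0.60878524]), 'torque': array([ 0.0053741 ,  0.02878124, -0.038181  ]), 'grasp_force': 0.0, 'grip_width': 0.9994401710264148}
[[-0.932  0.362 -0.001]
 [ 0.362  0.932 -0.001]
 [ 0.    -0.002 -1.   ]]
```

View pics/scene0.png

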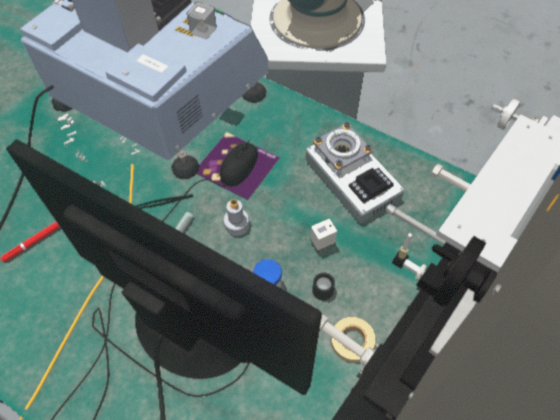

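View pics/top0.png

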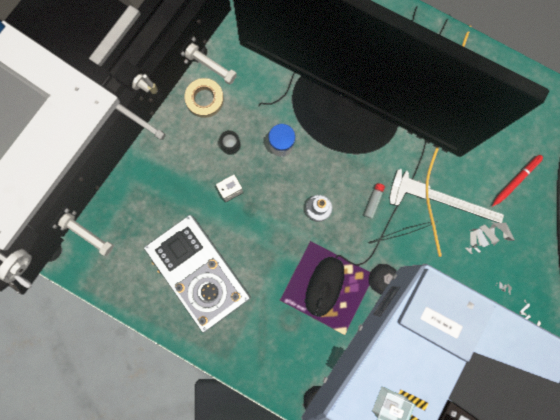

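The scene view shows the relay at (323,234), the sensor at (236,215), and the jig at (355,172), with its socket at (372,184) and ring at (343,143). In the top view they are at (229,187), (319,206), (197,272), (180,248) and (208,291).

```bash
cat > m.py <<'E'
from h import *
def rect(P): 
    r=cv2.minAreaRect((P[:,:2]*1000).astype(np.float32)); return np.round(r[0],1),np.round(r[1],1),round(r[2],1)
for n in('top','scene'):
    s=dict(np.load(f'pics/{n}0.npz')); C=cloud(s); col=s['color'].astype(int)
    def sel(u,v,r): 
        c=C[v-r:v+r,u-r:u+r].reshape(-1,3); k=col[v-r:v+r,u-r:u+r].reshape(-1,3); return c,k
    uv={'top':dict(relay=(229,187),sensor=(319,206),jig=(197,272)),'scene':dict(relay=(323,234),sensor=(236,215),jig=(355,172))}[n]
    c,k=sel(*uv['relay'],20); m=(c[:,2]>.052)&(c[:,2]<.075); print(n,'relay',m.sum(),np.median(c[m,2]),rect(c[m]))
    c,k=sel(*uv['sensor'],28)
    for lo,hi in((.012,.03),(.03,.064),(.071,.09)):
        m=(c[:,2]>lo)&(c[:,2]<hi); print('sensor',lo,m.sum(),c[m].mean(0).round(4) if m.any() else 0,rect(c[m]) if m.any() else 0)
    c,k=sel(*uv['jig'],65)
    for lo,hi in((.034,.045),(.055,.064),(.066,.09)):
        m=(c[:,2]>lo)&(c[:,2]<hi); print('jig',lo,m.sum(),c[m].mean(0).round(4),rect(c[m]))
E
python3 m.py
python3 - <<'E'
import cv2
a=cv2.imread('pics/top0.png'); b=cv2.imread('pics/scene0.png')
A=cv2.resize(a[165:345,130:350],None,fx=3,fy=3); 
cv2.imwrite('pics/c0.png',A)
E
```

```text
top relay 346 0.05893000676945492 (array([625.9,  20.7]), array([28.6, 35.8]), 29.2)
sensor 0.012 278 [ 0.588  -0.1333  0.0245] (array([ 592.8, -136.5]), array([44.5, 45.6]), 87.3)
sensor 0.03 56 [ 0.5852 -0.1313  0.0503] (array([ 591. , -134.2]), array([25.5, 23.1]), 15.7)
sensor 0.071 66 [ 0.5926 -0.1363  0.0783] (array([ 593.6, -137.4]), array([14.3, 17.7]), 37.1)
jig 0.034 2654 [0.4915 0.0807 0.0389] (array([479.9,  76.5]), array([178.9,  99.6]), 35.9)
jig 0.055 858 [0.4841 0.0797 0.0608] (array([477.2,  74.6]), array([153.2,  80.3]), 35.5)
jig 0.066 1006 [0.447  0.0532 0.0715] (array([447.4,  52.9]), array([80.1, 80.2]), 35.8)
scene relay 347 0.06068843126211276 (array([625.8,  19.2]), array([30.3, 36.4]), 29.4)
sensor 0.012 297 [ 0.603  -0.1347  0.0242] (array([ 597. , -135.9]), array([38.6, 45.3]), 16.2)
sensor 0.03 167 [ 0.6025 -0.135   0.0463] (array([ 597.7, -136.2]), array([23.9, 36.7]), 25.8)
sensor 0.071 71 [ 0.5952 -0.1363  0.0789] (array([ 594.4, -135.1]), array([17.3, 21.2]), 52.7)
jig 0.034 2028 [0.5048 0.078  0.0405] (array([513.3,  35.8]), array([185.1, 201.6]), 39.4)
jig 0.055 798 [0.5536 0.0645 0.0605] (array([521.3,  66.4]), array([242.4, 137.2]), 0.1)
jig 0.066 1146 [0.4503 0.0523 0.0712] (array([447.9,  52.1]), array([82. , 82.5]), 35.7)
```

View pics/c0.png

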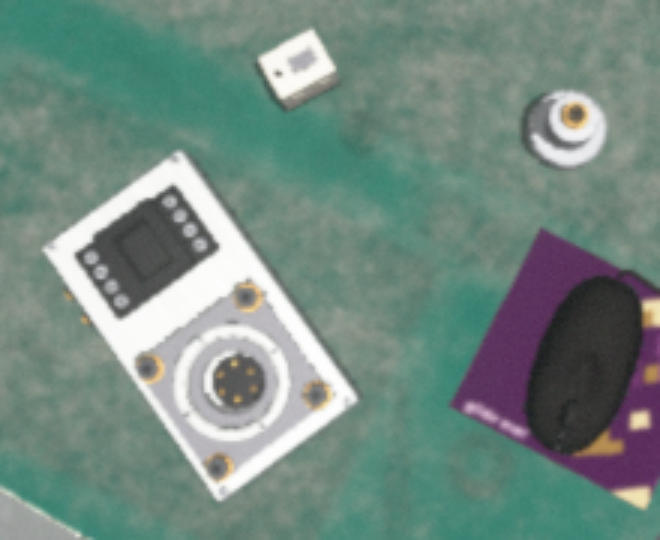

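The crop agrees with the clouds: the jig sits at about 35.8°, the relay at about 29°, and the sensor is upright. Next I check obstacle heights and work out the first move.

```bash
cat >> h.py <<'E'
def go(x,y,z,yaw,ref=None):
    """offset mm and turn about tool z for target TCP, yaw (deg) of tool y, from measured pose; assumes tool upright target"""
    st=get_state(); M=R.from_rotvec(st['orientation']).as_matrix(); p=st['ee_pos']
    a=np.radians(yaw); Y=np.array([np.cos(a),np.sin(a),0]); Z=np.array([0,0,-1.]); T=np.c_[np.cross(Y,Z),Y,Z]
    print('t',st['time_s'],'p',(p*1000).round(1),'yaw',np.degrees(np.arctan2(M[1,1],M[0,1])).round(2),'F',st['force'].round(1),'grip',round(st['grip_width'],3),round(st['grasp_force'],1))
    print(' offset',(M.T@(np.array([x,y,z])/1000-p)*1000).round(1),'angular',R.from_matrix(M.T@T).as_rotvec().round(4))
E
python3 - <<'E'
from h import *
H=np.zeros((22,26))
for n in('top','scene'):
    s=dict(np.load(f'pics/{n}0.npz')); C=cloud(s)[s['depth']>0]
    i=((C[:,0]-0.)/.04).astype(int); j=((C[:,1]+.4)/.04).astype(int)
    ok=(i>=0)&(i<22)&(j>=0)&(j<26)&(C[:,0]>0)&(C[:,1]>-.4)
    np.maximum.at(H,(i[ok],j[ok]),C[ok,2])
print('y   ',' '.join('%4d'%(-400+40*j) for j in range(26)))
for i in range(22): print('%4d'%(i*40),' '.join('%4d'%(v*1000) for v in H[i]))
go(626,20,240,29.2)
E
```

```text
y    -400 -360 -320 -280 -240 -200 -160 -120  -80  -40    0   40   80  120  160  200  240  280  320  360  400  440  480  520  560  600
   0    0    0    0    0    0    0    5   17   63    0    0   81   18    5    0    0    0    0    0    0    0    0    0    0    0    0
  40    0    0    0    0    0    0    6   17  107   87   96   86   15    5    0    0    0    0    0    0    0    0    0    0    0    0
  80    0    0    0    0    0    0    4    5  111  123  124   16    6    6    0    0    0    0    0    0    0    0    0    0    0    0
 120    0    0    0    0    0    0    0    6    7    5    5    4    7    5    0    0    0    0    0    0    0    0    0    0    0    0
 160    0    0    0    0    0    0    0    0    0    0    0    0    0    0    0    0    0    0    0    0    0    0    0    0    0    0
 200    0    0    0  219    0  195    3    4    3    0    0    0    0    0    0    0    0    0    0    0    0    0    0    0    0    0
 240    0    0  245  248  247  207  202  174    5    5    3    0    0    0    0    0    0    0    0    0    0    0    0    0    0    0
 280    0  212  361 
[... 1450 characters left out ...]
   0    0    0
 720   11  341  340  341  339   25   24   65   67    4   38    5  257  252  235  411  405  234  233    0    0    0    0    0    0    0
 760   10    7  286  341  341  340  338   20    7   13  102   22   21  201  213  456  233  234  233    0    0    0    0    0    0    0
 800   11    8    7  263  286  341  341  341    8    4  106  103  402  184  502  467  231  233  233    0    0    0    0    0    0    0
 840   11    8   10    8  223  278  336  341  341  341    4  150  451  548  532  184  185  212  213    0    0    0    0    0    0    0
t 0.1 p [208.1 535.5 230.5] yaw 68.75 F [-0.1 -0.2 -0.6] grip 0.999 0.0
 offset [-576.3 -329.    -9. ] angular [-1.700e-03  4.000e-04  6.903e-01]
```

>>> servo_tool(angular=[[0, 0, 0], [0, 0, 0], [0, 0, 0], [0, 0, 0.1], [0, 0, 0.2]], offset=[[0, 0, -50], [0, 0, -100], [0, 0, -150], [0, 0, -170], [-40, -25, -170]], grip=[1, 1, 1, 1, 1])

```text
time_s: 0.6
ee_pos: [0.2354, 0.5022, 0.4043]
orientation: [-0.881, -3.015, -0.013]
force: [0.9, -1.8, -0.8]
grip_width: 1.001
grasp_force: 0.0
```

```bash
python3 - <<'E'
from h import *
go(626,20,400,29.2)
for n in('top','scene'):
    s=dict(np.load(f'pics/{n}0.npz')); C=cloud(s)[s['depth']>0]
    m=(C[:,0]>.56)&(C[:,0]<.71)&(C[:,1]<.17)&(C[:,1]>.03)&(C[:,2]>.15)&(C[:,2]<.225)
    P=C[m]; o=np.argsort(P[:,1])[:12]; print(n,m.sum(),(P[o[::3]]*1000).round(),'zr',P[:,2].min(),P[:,2].max())
    m=(C[:,0]>.46)&(C[:,0]<.6)&(C[:,1]<.26)&(C[:,1]>.14)&(C[:,2]>.07)&(C[:,2]<.13)
    P=C[m]; o=np.argsort(P[:,1])[:12]; print(n,m.sum(),(P[o[::3]]*1000).round(),'zr',P[:,2].min(),P[:,2].max())
E
```

```text
t 0.6 p [235.4 502.2 404.3] yaw 57.42 F [ 0.9 -1.8 -0.8] grip 1.001 0.0
 offset [-588.8 -196.1    1. ] angular [ 0.0072 -0.0048  0.4926]
top 290 [[677. 100. 204.]
 [675. 101. 200.]
 [673. 102. 210.]
 [676. 102. 210.]] zr 0.1968449782226721 0.21999633805765217
top 415 [[522. 204.  96.]
 [525. 205.  83.]
 [525. 205.  98.]
 [521. 206.  90.]] zr 0.08161894782205348 0.10551247856342327
scene 345 [[675.  99. 208.]
 [675. 100. 203.]
 [673. 100. 210.]
 [677. 101. 203.]] zr 0.20094561810700695 0.21331292830034942
scene 369 [[526. 203.  95.]
 [525. 204.  97.]
 [522. 205. 102.]
 [527. 205.  97.]] zr 0.081680419000564 0.1081754400655055
```

>>> servo_tool(angular=[[0, 0, 0.1], [0, 0, 0.15], [0, 0, 0.2], [0, 0, 0.25], [0, 0, 0.3]], offset=[[-47, -16, 0], [-94, -31, 0], [-141, -47, 0], [-188, -63, 0], [-235, -78, 0]], grip=[1, 1, 1, 1, 1])

```text
time_s: 1.1
ee_pos: [0.3928, 0.3037, 0.4011]
orientation: [-1.327, -2.847, 0.0]
force: [-0.1, 0.5, -0.6]
grip_width: 1.002
grasp_force: 0.0
```

```bash
python3 -c "
from h import *
go(626,20,300,29.2)"
```

```text
t 1.1 p [392.8 303.7 401.1] yaw 40.01 F [-0.1  0.5 -0.6] grip 1.002 0.0
 offset [-367.2   -3.7  101. ] angular [-3.000e-04 -1.000e-04  1.886e-01]
```

>>> servo_tool(angular=[[0, 0, 0.05], [0, 0, 0.1], [0, 0, 0.15], [0, 0, 0.189], [0, 0, 0.189]], offset=[[-47, 0, 0], [-94, -1, 0], [-141, -1, 0], [-188, -2, 10], [-235, -2, 20]], grip=[1, 1, 1, 1, 1])

```text
time_s: 1.6
ee_pos: [0.5429, 0.1228, 0.381]
orientation: [1.589, 2.71, 0.001]
force: [-0.1, 0.9, 0.0]
grip_width: 1.001
grasp_force: 0.0
```

```bash
python3 -c "
from h import *
go(626,20,150,29.2)"
```

```text
t 1.6 p [542.9 122.8 381. ] yaw 29.23 F [-0.1  0.9  0. ] grip 1.001 0.0
 offset [-130.3   22.2  231. ] angular [ 0.0004 -0.0002  0.0004]
```

>>> servo_tool(angular=[[0, 0, 0], [0, 0, 0], [0, 0, 0], [0, 0, 0], [0, 0, 0]], offset=[[-45, 8, 10], [-90, 15, 20], [-130.3, 22.2, 40], [-130.3, 22.2, 90], [-130.3, 22.2, 140]], grip=[1, 1, 1, 1, 1])

```text
time_s: 2.1
ee_pos: [0.6263, 0.0201, 0.2397]
orientation: [1.591, 2.708, 0.001]
force: [-0.1, 0.1, -1.2]
grip_width: 1.0
grasp_force: 0.0
```

>>> servo_tool(angular=[[0, 0, 0], [0, 0, 0], [0, 0, 0], [0, 0, 0], [0, 0, 0]], offset=[[0, 0, 45], [0, 0, 91], [0, 0, 120], [0, 0, 135], [0, 0, 140]], grip=[1, 1, 1, 1, 1])

```text
time_s: 2.6
ee_pos: [0.6232, 0.0218, 0.0983]
orientation: [-1.585, -2.706, 0.004]
force: [-0.5, 0.4, 1.8]
grip_width: 1.005
grasp_force: 0.0
```

```bash
python3 -c "
from h import *
save('top','t1'); save('scene','s1')
go(626,20,20,29.2)
import cv2
a=cv2.imread('pics/t1.png')[120:280,140:340];b=cv2.imread('pics/s1.png')[150:310,220:420]
cv2.imwrite('pics/c1.png',cv2.resize(np.hstack([a,b]),None,fx=2,fy=2))"
```

```text
t 2.7 p [624.8  21.8 100.5] yaw 29.28 F [-0.1  0.   0.5] grip 1.003 0.0
 offset [-2.2  0.3 80.5] angular [-0.0013 -0.001   0.0013]
```

View pics/c1.png

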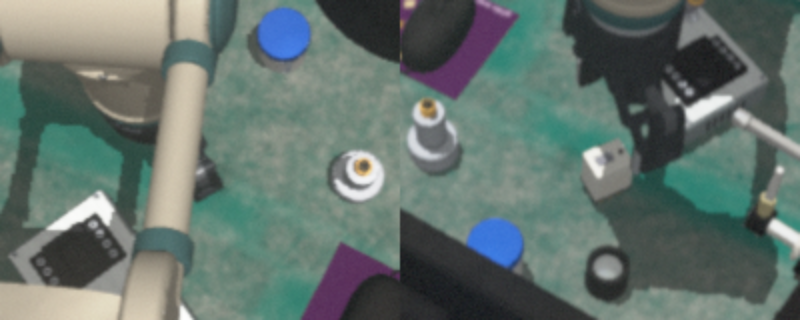

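The crops show the open gripper above the relay, relay undisturbed at (607,168) in the right half. Descend and grip.

>>> servo_tool(angular=[[0, 0, 0], [0, 0, 0], [0, 0, 0], [0, 0, 0], [0, 0, 0]], offset=[[0, 0, 30], [-1, 0, 55], [-1, 0, 70], [-1.5, 0, 80], [-1.5, 0, 80]], grip=[1, 1, 1, 1, 1])

```text
time_s: 3.2
ee_pos: [0.6259, 0.0204, 0.0211]
orientation: [-1.588, -2.71, 0.0]
force: [-0.8, 0.0, -0.5]
grip_width: 1.003
grasp_force: 0.0
```

>>> servo_tool(angular=[[0, 0, 0], [0, 0, 0], [0, 0, 0], [0, 0, 0], [0, 0, 0]], offset=[[0, 0, 0], [0, 0, 0], [0, 0, 0], [0, 0, 0], [0, 0, 0]], grip=[0.2, 0.2, 0.2, 0.2, 0.2], grip_force=40)

```text
time_s: 3.7
ee_pos: [0.6263, 0.0204, 0.0221]
orientation: [1.587, 2.71, 0.001]
force: [-0.0, -0.5, 3.0]
grip_width: 0.321
grasp_force: 42.0
```

>>> servo_tool(angular=[[0, 0, 0], [0, 0, 0], [0, 0, 0], [0, 0, 0], [0, 0, 0]], offset=[[0, 0, 0], [0, 0, 0], [0, 0, 0], [0, 0, 0], [0, 0, 0]], grip=[0, 0, 0, 0, 0])

```text
time_s: 4.2
ee_pos: [0.6263, 0.0204, 0.0221]
orientation: [1.587, 2.71, 0.001]
force: [-0.2, -0.1, 6.2]
grip_width: 0.326
grasp_force: 42.2
```

>>> servo_tool(angular=[[0, 0, 0], [0, 0, 0], [0, 0, 0], [0, 0, 0], [0, 0, 0]], offset=[[0, 0, -20], [0, 0, -60], [0, 0, -100], [0, 0, -125], [0, 0, -128]], grip=[0, 0, 0, 0, 0])

```text
time_s: 4.7
ee_pos: [0.6281, 0.0203, 0.1529]
orientation: [1.585, 2.705, 0.005]
force: [1.2, 0.1, -0.8]
grip_width: 0.322
grasp_force: 41.7
```

```bash
python3 -c "
from h import *
go(520.5,105.5,150,-54.2)"
```

```text
t 4.7 p [628.1  20.3 152.9] yaw 29.28 F [ 1.2  0.1 -0.8] grip 0.322 41.7
 offset [126.9 -52.2   2.1] angular [ 7.900e-03 -1.300e-03  1.457e+00]
```

>>> servo_tool(angular=[[0, 0, 0.14], [0, 0, 0.28], [0, 0, 0.42], [0, 0, 0.56], [0, 0, 0.7]], offset=[[25, -10, 0], [50, -20, 0], [75, -31, 0], [100, -41, 0], [120, -50, 0]], grip=[0, 0, 0, 0, 0])

```text
time_s: 5.2
ee_pos: [0.521, 0.1014, 0.1473]
orientation: [-2.425, -1.993, 0.005]
force: [-0.2, -0.4, -0.6]
grip_width: 0.325
grasp_force: 41.6
```

>>> servo_tool(angular=[[0, 0, 0.14], [0, 0, 0.28], [0, 0, 0.42], [0, 0, 0.56], [0, 0, 0.7]], offset=[[0, 0, 0], [0, 0, 0], [0, 0, 0], [0, 0, 0], [0, 0, 0]], grip=[0, 0, 0, 0, 0])

```text
time_s: 5.7
ee_pos: [0.5223, 0.1006, 0.1474]
orientation: [-2.963, -1.042, 0.005]
force: [0.1, -0.2, -0.6]
grip_width: 0.326
grasp_force: 41.6
```

>>> servo_tool(angular=[[0, 0, 0.057], [0, 0, 0.057]], offset=[[0, 0, 0], [0, 0, 0]], grip=[0, 0])

```text
time_s: 5.9
ee_pos: [0.5224, 0.1006, 0.1476]
orientation: [-2.989, -0.965, 0.005]
force: [-0.2, -0.1, -0.7]
grip_width: 0.324
grasp_force: 41.6
```

```bash
python3 -c "
from h import *
save('top','t2'); save('scene','s2')
go(520.5,105.5,110,-54.2)
a=cv2.imread('pics/t2.png')[180:340,100:300];b=cv2.imread('pics/s2.png')[80:240,270:470]
cv2.imwrite('pics/c2.png',cv2.resize(np.hstack([a,b]),None,fx=2,fy=2))"
```

```text
t 6.0 p [522.8 100.6 148.1] yaw -54.13 F [-0.4  0.6 -1. ] grip 0.323 41.6
 offset [ 1.1 -5.3 38.1] angular [-0.0013  0.0019  0.0012]
```

View pics/c2.png

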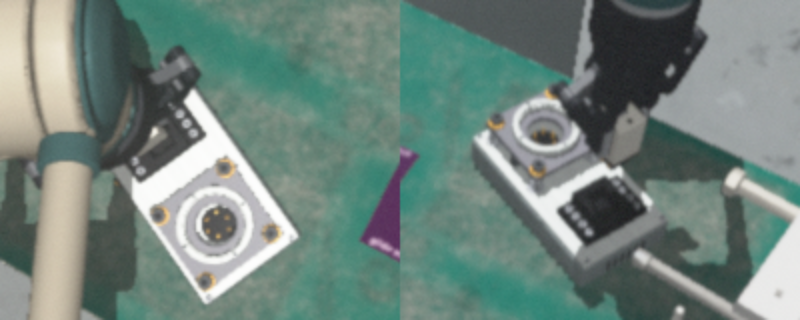

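The scene crop shows the relay held straight with its end face at (628,135), over and behind the socket. I measure that face along the jig's y to find how far the relay sits off centre in the grip.

```bash
python3 -c "
from h import *
s=dict(np.load('pics/s2.npz')); C=cloud(s); D=C[80:240,270:470].reshape(-1,3)*1000; k=s['color'][80:240,270:470].reshape(-1,3).astype(int)
st=get_state(); p=st['ee_pos']*1000
a=np.radians(35.8); jy=np.array([np.cos(a),np.sin(a)]); jx=np.array([jy[1],-jy[0]])
q=D[:,:2]-p[:2]; u=q@jx; v=q@jy
m=(abs(u)<13)&(abs(v)<40)&(D[:,2]>143)&(D[:,2]<184)&(k.sum(1)>330)
print(m.sum(),np.percentile(v[m],[5,25,50,75,95]).round(1),np.percentile(u[m],[2,50,98]).round(1),D[m][:,2].min(),D[m][:,2].max())
f=m&(abs(v-np.median(v[m]))<5); 
A=np.c_[u[f],D[f,2]-163,np.ones(f.sum())]; print(np.linalg.lstsq(A,v[f],rcond=None)[0].round(3))
# socket in jig in the same scene view: block top + jig edges
E=C.reshape(-1,3)*1000
m=(abs(E[:,2]-60)<4); q=E[:,:2]-[520.5,105.5]; u=q@jx; v=q@jy
m&=(abs(u)<40)&(abs(v)<40)
print('block',m.sum(),u[m].min(),u[m].max(),v[m].min(),v[m].max())
# deck far edge
m=(abs(E[:,2]-40)<4)&(abs(u)<60)&(abs(v)<60); print('deck',np.percentile(u[m],[0.5,99.5]),np.percentile(v[m],[.5,99.5]))
s0=dict(np.load('pics/top0.npz')); E=cloud(s0).reshape(-1,3)*1000; q=E[:,:2]-[520.5,105.5]; u=q@jx; v=q@jy
m=(abs(E[:,2]-60)<4)&(abs(u)<40)&(abs(v)<35);print('topblock',u[m].min(),u[m].max(),v[m].min(),v[m].max())
"
```

```text
166 [15.9 17.  17.4 17.8 18.5] [-11.2   1.7  12.8] 145.565100056803 183.9914113684864
[-2.2000e-02 -4.0000e-03  1.7388e+01]
block 365 -19.767809882111262 21.285374029220595 -23.990471355960047 23.774529071939696
deck [-47.57041592  50.27883202] [-59.37455232  39.16095762]
topblock -19.45592735097732 18.71821917481403 -22.930761573712854 23.484026596601286
```

>>> servo_tool(angular=[[0, 0, 0], [0, 0, 0], [0, 0, 0], [0, 0, 0], [0, 0, 0]], offset=[[1, -5, 10], [1, -5, 35], [1, -5, 55], [1, -5, 60], [1, -5, 60]], grip=[0, 0, 0, 0, 0])

```text
time_s: 6.5
ee_pos: [0.5205, 0.1054, 0.0881]
orientation: [-2.989, -0.966, 0.004]
force: [-0.1, -0.3, -0.3]
grip_width: 0.322
grasp_force: 41.6
```

```bash
python3 -c "
from h import *
go(520.5,105.5,80,-54.2)"
```

```text
t 6.5 p [520.5 105.4  88.1] yaw -54.18 F [-0.1 -0.3 -0.3] grip 0.322 41.6
 offset [ 0.1 -0.   8.1] angular [-0.0016  0.0022  0.0004]
```

>>> servo_tool(angular=[[-0.001, 0.002, 0], [-0.001, 0.002, 0], [-0.001, 0.002, 0], [-0.001, 0.002, 0], [-0.001, 0.002, 0]], offset=[[0, 0, 3], [0, 0, 5], [0, 0, 7], [0, 0, 9], [0, 0, 10]], grip=[0, 0, 0, 0, 0])

```text
time_s: 7.0
ee_pos: [0.5217, 0.1053, 0.0796]
orientation: [2.989, 0.965, 0.005]
force: [-1.0, 0.2, 5.2]
grip_width: 0.323
grasp_force: 42.2
```

>>> servo_tool(angular=[[0, 0, 0], [0, 0, 0], [0, 0, 0]], offset=[[0, 0, 1], [0, 0, 2], [0, 0, 2]], grip=[0, 0, 0])

```text
time_s: 7.3
ee_pos: [0.5212, 0.1052, 0.077]
orientation: [2.989, 0.965, 0.003]
force: [0.3, -0.7, -0.4]
grip_width: 0.326
grasp_force: 41.7
```

```bash
python3 -c "
from h import *
go(520.5,105.5,76,-54.2); print(get_state()['torque'])"
```

```text
t 7.3 p [521.2 105.2  77. ] yaw -54.21 F [ 0.3 -0.7 -0.4] grip 0.326 41.7
 offset [-0.4 -0.7  1. ] angular [ 0.0007 -0.0016 -0.0001]
[-0.02907675  0.07068165 -0.02421424]
```

Force has vanished with the plug tip 5 mm below the mouth: it is in. Continue home.

>>> servo_tool(angular=[[0, 0, 0], [0, 0, 0], [0, 0, 0], [0, 0, 0], [0, 0, 0]], offset=[[0, 0, 2], [0, 0, 4], [0, 0, 6], [0, 0, 8], [0, 0, 9.5]], grip=[0, 0, 0, 0, 0])

```text
time_s: 7.8
ee_pos: [0.5213, 0.1052, 0.068]
orientation: [2.989, 0.966, 0.003]
force: [-4.0, -1.1, 12.1]
grip_width: 0.322
grasp_force: 43.4
```

>>> servo_tool(angular=[[0, 0, 0], [0, 0, 0]], offset=[[0, 0, 1], [0, 0, 1.5]], grip=[0, 0])

```text
time_s: 8.0
ee_pos: [0.5213, 0.1052, 0.068]
orientation: [2.989, 0.966, 0.004]
force: [-6.8, -1.5, 17.0]
grip_width: 0.324
grasp_force: 43.6
```

>>> servo_tool(angular=[[0, 0, 0], [0, 0, 0], [0, 0, 0], [0, 0, 0], [0, 0, 0]], offset=[[0, 0, -1], [0, 0, -1], [0, 0, -1], [0, 0, -1], [0, 0, -1]], grip=[0.7, 0.7, 0.7, 0.7, 0.7])

```text
time_s: 8.5
ee_pos: [0.5215, 0.1053, 0.0671]
orientation: [2.989, 0.965, 0.003]
force: [0.2, -0.1, 0.3]
grip_width: 0.7
grasp_force: 0.0
```

>>> servo_tool(angular=[[0, 0, 0], [0, 0, 0], [0, 0, 0], [0, 0, 0], [0, 0, 0]], offset=[[0, 0, -20], [0, 0, -60], [0, 0, -105], [0, 0, -150], [0, 0, -170]], grip=[0.7, 0.7, 0.7, 0.7, 0.7])

```text
time_s: 9.0
ee_pos: [0.5231, 0.1054, 0.2418]
orientation: [2.988, 0.965, 0.015]
force: [0.3, -0.4, 0.2]
grip_width: 0.701
grasp_force: 0.0
```

```bash
python3 -c "
from h import *
go(594,-136.5,240,-54.2)
s=save('scene','s3'); C=cloud(s).reshape(-1,3)*1000
a=np.radians(35.8); jy=np.array([np.cos(a),np.sin(a)]); jx=np.array([jy[1],-jy[0]])
q=C[:,:2]-[520.5,105.5]; u=q@jx; v=q@jy
m=(abs(u)<13)&(abs(v)<17)&(C[:,2]>90)&(C[:,2]<130); print('relay top',m.sum(),np.percentile(C[m,2],[5,50,95]))
# sensor fit: circle by neck/connector midpoints
b=cv2.imread('pics/s3.png')[80:280,200:450]
cv2.imwrite('pics/c3.png',cv2.resize(b,None,fx=3,fy=3))"
```

```text
t 9.0 p [523.1 105.4 241.8] yaw -54.2 F [ 0.3 -0.4  0.2] grip 0.701 0.0
 offset [-84.  237.7   2.2] angular [ 0.0048 -0.0084  0.0001]
relay top 243 [104.07816261 106.99723983 109.25462747]
```

View pics/c3.png

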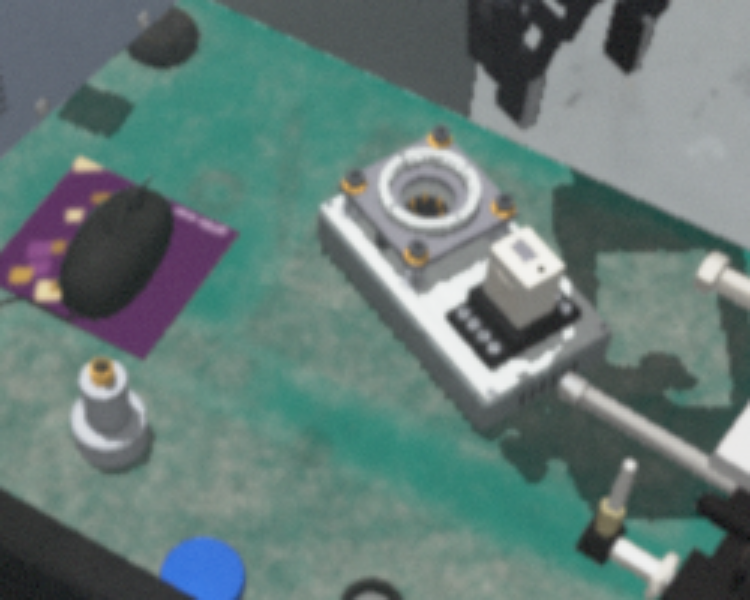

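Relay is home: its top is at 107 mm (106 expected), standing upright in the socket; ring empty and sensor untouched at (108,415) in the crop. On to the sensor with the same tool yaw.

>>> servo_tool(angular=[[0, 0, 0], [0, 0, 0], [0, 0, 0], [0, 0, 0], [0, 0, 0]], offset=[[-15, 44, 0], [-31, 88, 0], [-47, 134, 0], [-63, 180, 0], [-78, 222, 0]], grip=[0.8, 0.9, 1, 1, 1])

```text
time_s: 9.55
ee_pos: [0.5878, -0.1225, 0.2363]
orientation: [-2.989, -0.965, -0.002]
force: [0.1, 0.1, -0.0]
grip_width: 1.003
grasp_force: 0.0
```

```bash
python3 -c "
from h import *
go(594,-136.4,130,-54.2)
import numpy as np
from scipy.optimize import least_squares
for n,(u,v) in dict(top=(319,206),scene=(236,215)).items():
    s=dict(np.load(f'pics/{n}0.npz')); C=cloud(s)[v-30:v+30,u-30:u+30].reshape(-1,3)
    for lo,hi,r in((.006,.022,.023),(.032,.064,.014),(.07,.078,.007)):
        P=C[(C[:,2]>lo)&(C[:,2]<hi)&(np.hypot(C[:,0]-.594,C[:,1]+.1364)<r+.006)]
        if len(P)>15: print(n,lo,len(P),least_squares(lambda c:np.hypot(P[:,0]-c[0],P[:,1]-c[1])-r,[.594,-.1364],loss='soft_l1',f_scale=.001).x.round(4))
"
```

```text
t 9.55 p [ 587.8 -122.5  236.3] yaw -54.22 F [ 0.1  0.1 -0. ] grip 1.003 0.0
 offset [ -3.2  14.9 106.3] angular [ 0.0001 -0.0015 -0.0004]
top 0.006 39 [ 0.5929 -0.1366]
top 0.032 53 [ 0.5933 -0.1363]
top 0.07 26 [ 0.5922 -0.1362]
scene 0.006 107 [ 0.5919 -0.1374]
scene 0.032 151 [ 0.5919 -0.1373]
scene 0.07 43 [ 0.5938 -0.1359]
```

>>> servo_tool(angular=[[0, 0, 0], [0, 0, 0], [0, 0, 0], [0, 0, 0], [0, 0, 0]], offset=[[-4, 14.5, 30], [-4, 14.5, 75], [-4, 14.5, 110], [-4, 14.5, 130], [-4, 14.5, 130]], grip=[1, 1, 1, 1, 1])

```text
time_s: 10.05
ee_pos: [0.5902, -0.1336, 0.1029]
orientation: [-2.985, -0.963, 0.008]
force: [-1.3, -0.3, -0.1]
grip_width: 0.997
grasp_force: 0.0
```

```bash
python3 -c "
from h import *
go(593,-136.6,31,-54.2)"
```

```text
t 10.05 p [ 590.2 -133.6  102.9] yaw -54.22 F [-1.3 -0.3 -0.1] grip 0.997 0.0
 offset [ 0.8  4.5 71.9] angular [-0.0066  0.0031 -0.0003]
```

>>> servo_tool(angular=[[0, 0, 0], [0, 0, 0], [0, 0, 0]], offset=[[0, 0, 5], [0, 0, 5], [0, 0, 5]], grip=[1, 1, 1])

```text
time_s: 10.35
ee_pos: [0.5942, -0.1347, 0.1037]
orientation: [2.988, 0.965, 0.007]
force: [0.3, -0.3, 0.3]
grip_width: 0.998
grasp_force: 0.0
```

```bash
python3 -c "
from h import *
go(593,-136.6,31,-54.2)"
```

```text
t 10.35 p [ 594.2 -134.7  103.7] yaw -54.19 F [ 0.3 -0.3  0.3] grip 0.998 0.0
 offset [-2.3  0.6 72.7] angular [ 0.0031 -0.0036  0.0001]
```

>>> servo_tool(angular=[[0.002, -0.003, 0], [0.002, -0.003, 0], [0.002, -0.003, 0], [0.002, -0.003, 0], [0.002, -0.003, 0]], offset=[[-2, 0.6, 15], [-2, 0.6, 35], [-2, 0.6, 55], [-2, 0.6, 70], [-2, 0.6, 72]], grip=[1, 1, 1, 1, 1])

```text
time_s: 10.85
ee_pos: [0.5904, -0.1356, 0.0281]
orientation: [-2.986, -0.965, 0.007]
force: [-0.5, -0.7, -0.5]
grip_width: 0.997
grasp_force: 0.0
```

```bash
python3 -c "
from h import *
go(593,-136.6,31,-54.2)"
```

```text
t 10.85 p [ 590.4 -135.6   28.1] yaw -54.2 F [-0.5 -0.7 -0.5] grip 0.997 0.0
 offset [ 1.5  2.3 -2.9] angular [-0.0045  0.0035  0.0001]
```

>>> servo_tool(angular=[[0, 0, 0], [0, 0, 0], [0, 0, 0]], offset=[[0, 0, -1], [0, 0, -1], [0, 0, -1]], grip=[1, 1, 1])

```text
time_s: 11.15
ee_pos: [0.5929, -0.1364, 0.0324]
orientation: [2.989, 0.965, 0.001]
force: [-0.2, 0.8, 0.3]
grip_width: 1.003
grasp_force: 0.0
```

```bash
python3 -c "
from h import *
go(593,-136.6,31,-54.2)"
```

```text
t 11.15 p [ 592.9 -136.4   32.4] yaw -54.2 F [-0.2  0.8  0.3] grip 1.003 0.0
 offset [-0.   0.2  1.4] angular [ 0.0008 -0.0003  0.0001]
```

Well centred and square. Close on the neck.

>>> servo_tool(angular=[[0, 0, 0], [0, 0, 0], [0, 0, 0], [0, 0, 0], [0, 0, 0]], offset=[[0, 0, 0], [0, 0, 0], [0, 0, 0], [0, 0, 0], [0, 0, 0]], grip=[0.35, 0.35, 0.2, 0, 0], grip_force=70)

```text
time_s: 11.65
ee_pos: [0.5923, -0.1362, 0.0316]
orientation: [-2.989, -0.966, 0.001]
force: [-0.5, -0.1, 1.4]
grip_width: 0.313
grasp_force: 68.6
```

>>> servo_tool(angular=[[0, 0, 0], [0, 0, 0], [0, 0, 0]], offset=[[0, 0, 0], [0, 0, 0], [0, 0, 0]], grip=[0, 0, 0])

```text
time_s: 11.95
ee_pos: [0.5923, -0.1362, 0.0316]
orientation: [-2.989, -0.966, 0.001]
force: [0.5, 0.7, 2.5]
grip_width: 0.312
grasp_force: 68.6
```

>>> servo_tool(angular=[[0, 0, 0], [0, 0, 0], [0, 0, 0], [0, 0, 0], [0, 0, 0]], offset=[[0, 0, -15], [0, 0, -50], [0, 0, -90], [0, 0, -115], [0, 0, -120]], grip=[0, 0, 0, 0, 0])

```text
time_s: 12.45
ee_pos: [0.594, -0.1367, 0.1542]
orientation: [2.987, 0.965, 0.005]
force: [1.0, 0.1, -2.3]
grip_width: 0.307
grasp_force: 69.2
```

>>> servo_tool(angular=[[0, 0, 0], [0, 0, 0], [0, 0, 0]], offset=[[0, 0, 0], [0, 0, 0], [0, 0, 0]], grip=[0, 0, 0])

```text
time_s: 12.75
ee_pos: [0.591, -0.1357, 0.1491]
orientation: [-2.986, -0.964, 0.007]
force: [-1.0, 0.3, -1.1]
grip_width: 0.305
grasp_force: 69.2
```

```bash
python3 -c "
from h import *
go(447.6,52.7,150,-54.2)
s=save('scene','s4')
C=cloud(s).reshape(-1,3); p=get_state()['ee_pos']
from scipy.optimize import least_squares
for n,lo,hi,r in(('housing',-.027,-.010,.023),):
    P=C[(C[:,2]>p[2]+lo)&(C[:,2]<p[2]+hi)&(np.hypot(*(C[:,:2]-p[:2]).T)<r+.008)]
    print(n,len(P),least_squares(lambda c:np.hypot(P[:,0]-c[0],P[:,1]-c[1])-r,p[:2],loss='soft_l1',f_scale=.001).x.round(4), p)
"
```

```text
t 12.75 p [ 591.  -135.7  149.1] yaw -54.2 F [-1.   0.3 -1.1] grip 0.305 69.2
 offset [-6.100e+00 -2.367e+02  2.000e-01] angular [-0.0047  0.0034 -0.    ]
housing 148 [ 0.59   -0.1363] [ 0.59119692 -0.13578428  0.14925296]
```

>>> servo_tool(angular=[[0, 0, 0], [0, 0, 0], [0, 0, 0], [0, 0, 0], [0, 0, 0]], offset=[[-1, -35, 0], [-2, -80, 0], [-4, -125, 0], [-5, -170, 0], [-6, -205, 0]], grip=[0, 0, 0, 0, 0])

```text
time_s: 13.3
ee_pos: [0.4648, 0.0284, 0.1505]
orientation: [-2.987, -0.965, 0.006]
force: [0.3, 0.8, -2.1]
grip_width: 0.313
grasp_force: 69.4
```

>>> servo_tool(angular=[[0, 0, 0], [0, 0, 0], [0, 0, 0], [0, 0, 0], [0, 0, 0]], offset=[[0, -20, 0], [0, -31, 0], [0, -31, 0], [0, -31, 0], [0, -31, 0]], grip=[0, 0, 0, 0, 0])

```text
time_s: 13.8
ee_pos: [0.4505, 0.0509, 0.1515]
orientation: [-2.99, -0.964, 0.001]
force: [0.0, -0.0, -2.6]
grip_width: 0.313
grasp_force: 69.5
```

```bash
python3 -c "
from h import *
go(447.6,52.7,112,-54.2)
s=save('scene','s4')
C=cloud(s).reshape(-1,3); p=get_state()['ee_pos']
from scipy.optimize import least_squares
for n,lo,hi,r in(('housing',-.027,-.010,.023),):
    P=C[(C[:,2]>p[2]+lo)&(C[:,2]<p[2]+hi)&(np.hypot(*(C[:,:2]-p[:2]).T)<r+.008)]
    print(n,len(P),least_squares(lambda c:np.hypot(P[:,0]-c[0],P[:,1]-c[1])-r,p[:2],loss='soft_l1',f_scale=.001).x.round(4), p)
"
```

```text
t 13.8 p [450.5  50.9 151.5] yaw -54.25 F [ 0.  -0.  -2.6] grip 0.313 69.5
 offset [-1.3 -3.2 39.5] angular [-0.0003  0.0007 -0.0009]
housing 163 [0.4496 0.0507] [0.45037241 0.05086867 0.15150293]
```

>>> servo_tool(angular=[[0, 0, 0], [0, 0, 0], [0, 0, 0], [0, 0, 0], [0, 0, 0]], offset=[[-1.3, -3.2, 10], [-1.3, -3.2, 25], [-1.3, -3.2, 38], [-1.3, -3.2, 40], [-1.3, -3.2, 40]], grip=[0, 0, 0, 0, 0])

```text
time_s: 14.35
ee_pos: [0.446, 0.0534, 0.1109]
orientation: [-2.989, -0.964, 0.004]
force: [0.3, 0.4, -2.0]
grip_width: 0.307
grasp_force: 69.5
```

```bash
python3 -c "
from h import *
go(447.6,52.7,97.6,-54.2)"
```

```text
t 14.35 p [446.   53.4 110.9] yaw -54.23 F [ 0.3  0.4 -2. ] grip 0.307 69.5
 offset [ 0.9  1.5 13.3] angular [-0.002   0.0023 -0.0005]
```

>>> servo_tool(angular=[[0, 0, 0], [0, 0, 0], [0, 0, 0], [0, 0, 0], [0, 0, 0]], offset=[[0.3, 0.7, 0], [0.3, 0.7, 0], [0.3, 0.7, 3], [0.3, 0.7, 5], [0.3, 0.7, 7]], grip=[0, 0, 0, 0, 0])

```text
time_s: 14.85
ee_pos: [0.447, 0.0532, 0.1045]
orientation: [-2.989, -0.965, 0.002]
force: [0.1, -0.3, -2.4]
grip_width: 0.306
grasp_force: 69.5
```

```bash
python3 -c "
from h import *
go(447.6,52.7,97.6,-54.2)"
```

```text
t 14.85 p [447.   53.2 104.5] yaw -54.2 F [ 0.1 -0.3 -2.4] grip 0.306 69.5
 offset [0.2 0.8 6.9] angular [-0.001   0.0008 -0.    ]
```

No contact force and the underside is 3 mm below the rim, so it is inside. Lower to the seat.

>>> servo_tool(angular=[[0, 0, 0], [0, 0, 0], [0, 0, 0], [0, 0, 0], [0, 0, 0]], offset=[[0, 0.3, 1], [0, 0.3, 2], [0, 0.3, 4], [0, 0.3, 5.5], [0, 0.3, 7]], grip=[0, 0, 0, 0, 0], grip_force=100)

```text
time_s: 15.35
ee_pos: [0.4472, 0.053, 0.0975]
orientation: [-2.989, -0.965, 0.002]
force: [-1.2, -0.1, 4.0]
grip_width: 0.299
grasp_force: 98.3
```

>>> servo_tool(angular=[[0, 0, 0], [0, 0, 0], [0, 0, 0]], offset=[[0, 0, 1], [0, 0, 2], [0, 0, 2]], grip=[0, 0, 0])

```text
time_s: 15.65
ee_pos: [0.4473, 0.053, 0.0961]
orientation: [-2.989, -0.965, 0.001]
force: [-1.6, 0.2, 5.7]
grip_width: 0.304
grasp_force: 98.5
```

```bash
python3 -c "
from h import *
go(447.6,52.7,87,-54.2)"
```

```text
t 15.65 p [447.3  53.   96.1] yaw -54.2 F [-1.6  0.2  5.7] grip 0.304 98.5
 offset [0.1 0.4 9.1] angular [-0.0009  0.0006 -0.    ]
```

Seated exactly at the predicted height and the ring is yielding. Push down to the stops.

>>> servo_tool(angular=[[0, 0, 0], [0, 0, 0], [0, 0, 0], [0, 0, 0], [0, 0, 0]], offset=[[0, 0, 2], [0, 0, 4], [0, 0, 6], [0, 0, 7.5], [0, 0, 9]], grip=[0, 0, 0, 0, 0])

```text
time_s: 16.15
ee_pos: [0.4473, 0.053, 0.0877]
orientation: [-2.989, -0.965, 0.001]
force: [-3.4, -0.1, 11.3]
grip_width: 0.305
grasp_force: 99.5
```

>>> servo_tool(angular=[[0, 0, 0], [0, 0, 0], [0, 0, 0]], offset=[[0, 0, 0.5], [0, 0, 1], [0, 0, 1]], grip=[0, 0, 0])

```text
time_s: 16.45
ee_pos: [0.4474, 0.053, 0.0875]
orientation: [-2.989, -0.965, 0.0]
force: [-5.2, -0.1, 17.6]
grip_width: 0.307
grasp_force: 100.2
```

On the stops: the height stays at 87.5 mm while force rises. A little more preload, then a look.

>>> servo_tool(angular=[[0, 0, 0], [0, 0, 0], [0, 0, 0], [0, 0, 0], [0, 0, 0]], offset=[[0, 0, 0.5], [0, 0, 0.5], [0, 0, 0.5], [0, 0, 0.5], [0, 0, 0.5]], grip=[0, 0, 0, 0, 0])

```text
time_s: 16.95
ee_pos: [0.4474, 0.053, 0.0875]
orientation: [-2.989, -0.966, -0.0]
force: [-5.3, 0.0, 21.2]
grip_width: 0.306
grasp_force: 100.6
```

```bash
python3 -c "
from h import *
s=save('scene','s5'); go(447.3,53,87.5,-54.2)
C=cloud(s).reshape(-1,3)*1000
a=np.radians(35.8); jy=np.array([np.cos(a),np.sin(a)]); jx=np.array([jy[1],-jy[0]])
q=C[:,:2]-[520.5,105.5]; u=q@jx; v=q@jy
m=(abs(u)<13)&(abs(v)<17)&(C[:,2]>90)&(C[:,2]<130); print('relay top',m.sum(),np.percentile(C[m,2],[5,50,95]))
r=np.hypot(C[:,0]-447.5,C[:,1]-52.8); m=(r>27)&(r<31)&(C[:,2]>55)&(C[:,2]<80); print('ring rim z',np.percentile(C[m,2],[10,50,90]))
b=cv2.imread('pics/s5.png')[80:240,270:470]
cv2.imwrite('pics/c5.png',cv2.resize(b,None,fx=3,fy=3))"
```

```text
t 17.0 p [447.4  53.   87.5] yaw -54.2 F [-4.6 -0.6 21.8] grip 0.307 100.6
 offset [-0.1 -0.1 -0. ] angular [-0.0002 -0.0001  0.0001]
relay top 233 [105.06580626 107.17176367 109.33595093]
ring rim z [58.73843838 65.94000943 68.54531153]
```

View pics/c5.png

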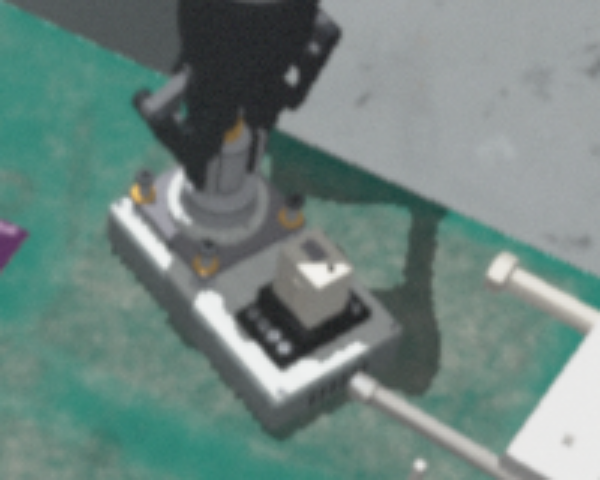

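The picture shows the sensor upright in the ring at (230,195), with the plate down and the posts standing proud. The relay is home at (312,280). The rim measures 66 mm, which means the ring is on its stops.

```bash
python3 -c "
from bench import *
print(close_job())"
```

```text
the job is handed in; nothing more can be done
None
```

The relay is plugged fully home and released, and the sensor is held upright in the ring, pressed onto its stops with about 22 N; the job was handed in at about 17 s, with no verdict shown.

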